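Hold the recessed reset switch of a bench logger

TASK

Put the grey bench logger into its reset state: pull its electronics tray out by the bar handle until it reaches its stop, then take the slim reset stylus out of the tool stand, reach its tip through the round guarded hole in the tray's cover and press the recessed button fully down, firmly but without forcing it. Finish while still holding: the stylus stays in the gripper and the button stays down when you stop. Leave the other tools, the flask, the jar and the dropper bottle where they are.

Things in the scene. Friction and masses are not known exactly. Their poses are not given: they have to be found in the camera images.
- logger: Grey sheet-metal bench instrument on four feet, fixed to the bench, 120 deep (x) x 150 wide (y) x 73 mm high. Origin on the bench under it, 55 mm behind the front edge of its hood and 65 mm ahead of its back; its front and its tray's handle look along its own -x, z is up. Only its yaw and place vary.
- tray (a joint): Slide of the electronics tray, m: 0 = shut, grows as the tray comes out along the logger's -x, mechanical stop at 0.070. Starts anywhere from 0 to 0.012. About 3 N of steady friction plus slight damping; stays where it is left; no spring, no latch.
- tray_handle (a point): Middle of the tray's steel bar handle, 46 mm above the bench; axes as the logger's. The bar is 11 mm thick, 107 mm long along y, its axis 35 mm in front of the tray's aluminium front panel (29 mm clear behind it; two 8 mm stems 41 mm either side of the middle). The panel is 73 mm high, so the bar can be pinched from above, one finger before and one behind it.
- aperture (a point): Centre of the mouth of the round hole in the tray's flat cover; moves with the tray, axes as the logger's. Mouth 55.5 mm above the bench, in a steel guard bush 17 mm across, 1.5 mm proud of the cover; bore 12 mm across, straight down. It lies 76 mm behind (+x) and 28 mm to +y of tray_handle. Hidden under the hood (73 mm high) while the tray is shut, clear when it is out.
- button_top (a point): Centre of the top of the recessed push button at the bottom of that bore, 15 mm below the mouth when up (40.5 mm above the bench). A grey plunger 10 mm across; it fills most of the bore, so a tip anywhere in the bore meets it.
- reset_button (a joint): Travel of the push button, m: 0 = up, 0.004 = fully down (solid stop). Sprung: 2 N to start it, 6 N fully down; it comes up again when released.
- tool_stand: Open stand: two drilled aluminium plates between dark steel cheeks, fixed, 62 (x) x 160 (y) x 66 mm high. Origin on the bench under its middle, z up. Three holes 8 mm wide along its y, 46 mm apart (y = -46, 0, +46 mm); each holds one tool upright, hung by its shoulder on the top plate. Which tool is in which hole varies.
- stylus: The reset stylus, upright in the stand, 105 mm long, 30 to 65 g: round steel shank 5 mm across and 50 mm long with a rounded tip below, a 17 mm steel collar from 50 to 56 mm, then a straight slim black knurled handle 12 mm across up to 105 mm. Origin = the tip, z towards the handle end; in the stand the tip is 16 mm and the handle end 121 mm above the bench. Lift 50 mm or more to clear the stand.
- screwdriver: Another tool in the stand, to be left there: fat barrel-shaped black handle up to 27 mm across, 55 mm above the top plate. Origin at its tip level, 16 mm above the bench.
- awl: Another tool in the stand, to be left there: black ball handle 30 mm across on a short steel neck, top 40 mm above the top plate. Origin at its tip, 16 mm above the bench.
- flask: Clear conical glass flask with a narrow neck, 85 mm across, 140 mm high, stands on the bench; a bystander. Origin under its middle.
- jar: Clear glass jar with an orange-red ring seal, 85 mm across, 106 mm high; a bystander. Origin under its middle.
- dropper: Amber dropper bottle with a black collar and white bulb, 33 mm across, 106 mm high; a bystander. Origin under its middle.
- upright_right (a point): Foot of the right-hand round steel upright, fixed and the same each time: tube 48 mm across rising more than 1 m from a 95 mm square foot plate. From it a level bar runs to the right, and a lamp hangs by it, 0.40 m above the bench and up, behind world x = 0.66. Swing the arm round short of the uprights.
- upright_left (a point): Foot of the left-hand upright, same tube and foot plate, fixed; its bar and lamp run to the left at the same height.

How it is judged:
By the outcome, as a careful person would: the job done as asked, in the order asked, and still so for the second after the job is handed in, while the arm keeps its last pose, push and grip.
It also fails if it takes over 61 s, if anything falls off the work surface, if the arm or the gripper's body presses on something with over 40 N, if the wrist force passes 120 N, or if a joint passes its speed limit or range.

ROBOT

A 6-joint arm with a two-finger parallel gripper is mounted at the origin on a cart in front of the work surface, level with it; the furniture and walls round the work are solid. World frame = base frame: x ahead of the robot, y to its left, z up, the work surface at z = 0. Lengths are in m, angles in rad, forces in N, time in s.
With the tool pointing down it reaches from about 0.3 to 0.875 m from the base axis. Payload 4.2 kg.
Tool frame: the origin (TCP) lies on the centre line of the jaws, within the pads' length; the fingertips stand 11 mm ahead of it and the grasp point (between the pads) lies 8 mm behind it; z points along the fingers, y is the line along which they close (so a half turn about z gives the same grasp; the last joint's range is limited). The gripper opens to 85 mm and grips with 20 to 120 N. Pads are 22 mm wide; open, the fingers measure 114 mm over their backs; the gripper's body (76 mm by 85 mm) begins 54 mm behind the grasp point. The pads swing forward as they close: fully open they stand 13 mm farther back than shut.
Start: joints at [1.163, 0.32, 1.565, -0, 1.257, -0.02], TCP at [0.217, 0.532, 0.203] pointing down, gripper open.
Joint ranges: [-3.11, 3.11], [-0.84, 2.01], [0.21, 2.61], [-1.34, 4.49], [0.05, 2.63], [-2.56, 2.56]. Speed limits (rad/s): [2.57, 2.57, 3.14, 3.14, 3.14, 3.14].

INTERFACE

Orientations are given as a unit quaternion [w, x, y, z].
In Python, from rig import env, read_camera, camera_model, job, search_frame gives the robot as it stands. The module is installed in compiled form; this text tells all that it offers.
- The arm moves only by the tool move_arm, never from a script. Its argument "plan" is a list of rows, each a list of 3 entries, a list of its own where there are three numbers: the shift along the world's x, y, z in cm, then the turn, a rotation vector about the world's x, y, z in units of 6 degrees (1.0 is 6 degrees), then the opening, from 0 (shut) to 1 (fully open). A call has 1 to 10 rows; each row is the pose to reach, as a shift and turn from the pose commanded when the call began; what a row does not reach only later rows make up. A row lasts 1/8 s, in which the tool goes at most 62.5 mm and 10.7 degrees, less where a joint would pass 70% of its speed; a pose out of reach is approached as far as the arm can. A call with a gripper value outside its range is refused whole. The fingers move at their own pace and stop on an object; "force" is the grip in N (left out, the last holds). Time passes only in rows, so rows that repeat a pose let the fingers close. It gives the time, the measured TCP pose, the force, the opening and the grip force at its end, in the units of the state.
- env.sense(): the state, without advancing time (a new reading comes with each control period).
- read_camera(name): name is "scene" or "side" or "wrist"; returns the picture (480x640x3 uint8, red, green, blue); there is no depth.
- camera_model(name): a dict with "fx", "fy", "cx", "cy" (pixels), "R" (3x3) and "t" (3): a world point X has camera coordinates R X + t. Camera axes: x right, y down, z forward; pixel columns grow to the right and rows downward; lengths in m; the calibration is good to about 2 mm. A picture is of the moment at which its call begins: read the wrist's pose just before it. camera_model takes no time and is no camera call; for the wrist camera it gives the pose at the moment of the call.
- job.hand_in(): hands the job in; it is judged then, once.
Trained networks look in the newest picture that a camera, given by its name, has taken for a name from the list of things; names that differ only in an ending like _2 or _b are one class to them, and where a whole thing is asked for, a point or a joint stands for the part that bears it (a point fixed in the world has none). Each returns a list of dicts, best first, with "confidence" (0 to 1); they miss things now and then, are a little off and sometimes report something else, mostly with a low value. They report only what shows in the picture. A call takes as long as a camera call.
- search_frame(target, camera): "pixel" ([column, row] in pixels, amid what is visible of it).
The state is a dict: "t": time; "qpos": joint angles; "joint_velocities": joint speeds; "effort": joint torques, N m; "position": TCP position; "eef_rot": TCP orientation; "force": force on the tool from outside, world axes, zero at the start; "torque": the same for the moment, N m; "width": finger opening in m; "finger_force": force on a finger pad.
Only numpy, scipy, OpenCV 4.12 (cv2) and the standard library are available. Lean on these libraries where they do the work, as an engineer would, in place of code of your own. Each camera call takes 0.05 s, during which the arm holds its last target. There are 200 camera calls.

## Working session

There is one attempt and no reset: what is moved stays moved. The work goes in short steps, Python scripts to look and compute and a tool call to move; the robot and the scene stay as the last step left them, time stands still between calls to the robot, and variables do not carry over. Pictures are saved under pics/ and viewed, at most 10 in all, crops included, and the job is handed in when it is done.

Besides the shell and the picture viewer there is one more tool, called after ">>>" by a JSON object that holds its "fn" and its "kwargs", one argument or row to a line. move_arm: Moves the arm, as the interface text tells. Its arguments: {"type":"object","properties":{"plan":{"type":"array"},"force":{"type":"number"}},"required":["plan"]}

```bash
mkdir -p pics; cat > h.py <<'E'
import numpy as np, cv2
from rig import env, read_camera, camera_model, job, search_frame
def ray(cam,px,z):
    m=camera_model(cam);R=np.array(m["R"]);t=np.array(m["t"])
    d=R.T@np.array([(px[0]-m["cx"])/m["fx"],(px[1]-m["cy"])/m["fy"],1]);c=-R.T@t
    return c+d*(z-c[2])/d[2]
def proj(cam,X):
    m=camera_model(cam);p=np.array(m["R"])@np.array(X)+np.array(m["t"])
    return [m["fx"]*p[0]/p[2]+m["cx"],m["fy"]*p[1]/p[2]+m["cy"]]
def tri(o):
    A=[];b=[]
    for cam,px in o:
        m=camera_model(cam);R=np.array(m["R"]);t=np.array(m["t"])
        for k,(f,c) in enumerate((("fx","cx"),("fy","cy"))):
            u=(px[k]-m[c])/m[f];A.append(R[k]-u*R[2]);b.append(u*t[2]-t[k])
    return np.linalg.lstsq(np.array(A),np.array(b),rcond=None)[0]
def snap(cam,name=None):
    im=read_camera(cam)
    if name: cv2.imwrite(f"pics/{name}.png",im[:,:,::-1])
    return im
E
python3 - <<'E'
from h import *
np.set_printoptions(precision=4,suppress=True)
ims=[]
for c in ("scene","side"):
    snap(c,c)
    for n in ("logger","tray_handle","stylus","screwdriver","awl","tool_stand","aperture","flask","jar","dropper"):
        r=search_frame(n,c)
        print(c,n,[(np.round(q["pixel"]).tolist(),round(q["confidence"],2)) for q in r[:2]])
    m=camera_model(c);print(-np.array(m["R"]).T@np.array(m["t"]),m["fx"])
s=env.sense();print(s["t"],s["position"],s["eef_rot"],s["width"])
E
```

```text
scene logger [([327.0, 224.0], 0.81), ([266.0, 273.0], 0.35)]
scene tray_handle [([333.0, 236.0], 0.69)]
scene stylus []
scene screwdriver []
scene awl [([285.0, 271.0], 0.42)]
scene tool_stand [([285.0, 295.0], 0.66)]
scene aperture [([330.0, 234.0], 0.93)]
scene flask [([399.0, 205.0], 0.89)]
scene jar [([246.0, 247.0], 0.69), ([286.0, 270.0], 0.33)]
scene dropper [([327.0, 224.0], 0.68), ([185.0, 300.0], 0.41)]
[-0.1955  0.8091  0.7178] 457.26466997936825
side logger [([312.0, 217.0], 0.64)]
side tray_handle [([324.0, 226.0], 0.96)]
side stylus [([334.0, 300.0], 0.43)]
side screwdriver [([327.0, 312.0], 0.46)]
side awl [([339.0, 285.0], 0.58)]
side tool_stand [([336.0, 322.0], 0.7), ([311.0, 216.0], 0.2)]
side aperture [([321.0, 225.0], 0.86), ([327.0, 310.0], 0.25)]
side flask [([346.0, 168.0], 0.67)]
side jar [([266.0, 283.0], 0.86)]
side dropper [([282.0, 359.0], 0.69)]
[0.4598 0.8892 0.9216] 453.304681621608
1.1 [0.2175 0.5323 0.2031] [0.     0.1927 0.9813 0.    ] 0.08523742224635084
```

View pics/scene.png

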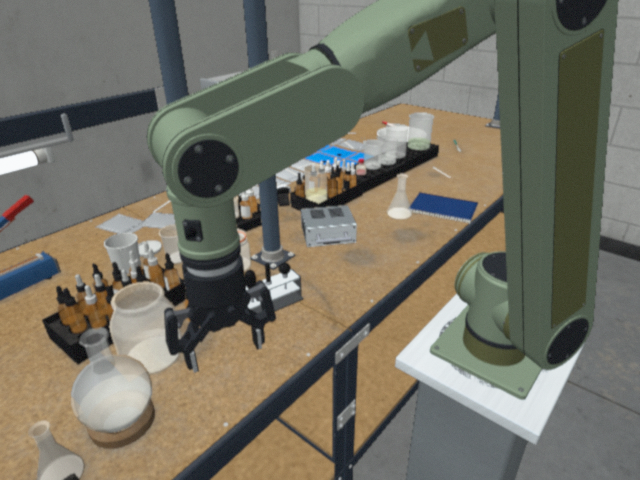

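View pics/side.png

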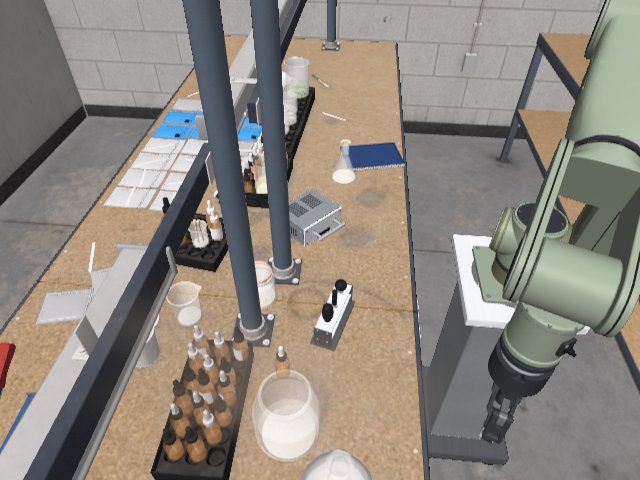

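The scene view shows the logger near (328,225). In the side view the logger is at (313,215) with its handle at about (327,236), and the stand has the fat screwdriver at (328,312), the slim stylus in the middle at (334,298) and the awl at (340,286).

```bash
python3 - <<'E'
from h import *
a=cv2.imread("pics/side.png")[180:360,255:375]
b=cv2.imread("pics/scene.png")[195:315,240:370]
a=cv2.resize(a,(400,600),interpolation=cv2.INTER_CUBIC);b=cv2.resize(b,(390,360),interpolation=cv2.INTER_CUBIC)
o=np.zeros((600,795,3),np.uint8);o[:,:400]=a;o[:360,405:]=b;cv2.imwrite("pics/crop.png",o)
for n,p,z in (("handle",(324,235),.046),("logger",(312,217),.05),("sty top",(334.5,294),.121),("sd",(327,307),.121),("awl",(341,281),.1),("flask",(344,177),0),("jar",(266,295),.0),("drop",(282,372),.0)):
    print(n,ray("side",p,z).round(3))
print(tri([("side",(324,226)),("scene",(333,236))]).round(3))
E
```

```text
handle [ 0.534 -0.065  0.046]
logger [ 0.576 -0.136  0.05 ]
sty top [0.486 0.214 0.121]
sd [0.5   0.253 0.121]
awl [0.474 0.154 0.1  ]
flask [ 0.495 -0.422  0.   ]
jar [0.669 0.133 0.   ]
drop [0.592 0.353 0.   ]
[ 0.538 -0.115  0.035]
```

View pics/crop.png

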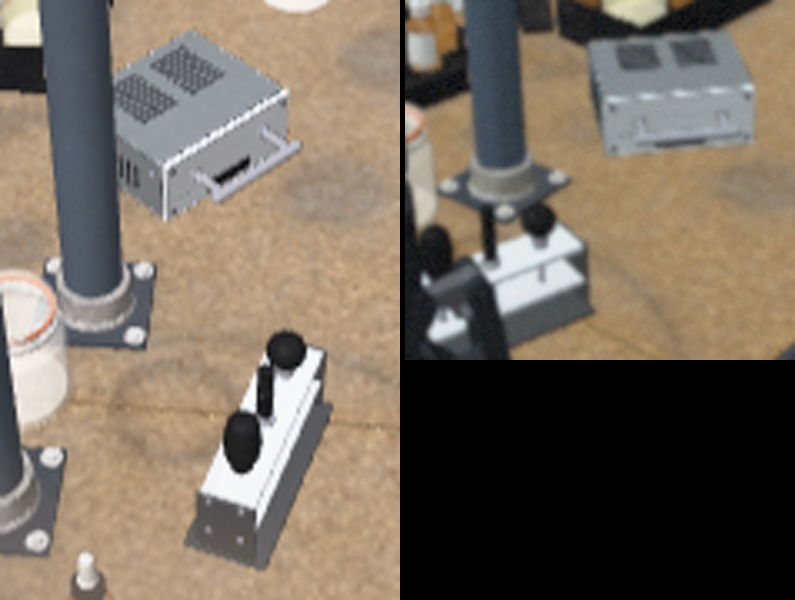

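```bash
python3 - <<'E'
from h import *
P=lambda c:(255+c[0]*.3,180+c[1]*.3)
h1,h2=[ray("side",P(c),.046) for c in ((217,196),(298,148))]
p1,p2=[ray("side",P(c),.073) for c in ((165,165),(288,93))]
for a,b in ((h1,h2),(p1,p2)):
    d=a-b;print(a.round(3),b.round(3),"mid",((a+b)/2).round(4),"len",np.linalg.norm(d).round(3),"yaw",np.degrees(np.arctan2(-d[0],d[1])).round(1))
for c,z in (((264,369),.121),((264,418),.072),((243,412),.121),((286,335),.106)): print(ray("side",P(c),z).round(4))
s=env.sense();print(s["t"],s["qpos"])
m=camera_model("wrist");R=np.array(m["R"]);print((-R.T@np.array(m["t"])).round(3),R.round(2),m["fx"])
E
```

```text
[ 0.543 -0.048  0.046] [ 0.478 -0.117  0.046] mid [ 0.5107 -0.083   0.046 ] len 0.095 yaw -43.3
[ 0.588 -0.053  0.073] [ 0.491 -0.16   0.073] mid [ 0.5392 -0.1065  0.073 ] len 0.144 yaw -42.4
[0.487  0.2039 0.121 ]
[0.4854 0.2076 0.072 ]
[0.4984 0.2432 0.121 ]
[0.474  0.1574 0.106 ]
1.1 [ 1.16298376e+00  3.19628945e-01  1.56450574e+00 -1.29187312e-05
  1.25738802e+00 -2.00039168e-02]
[0.155 0.558 0.373] [[ 0.38  0.93 -0.  ]
 [ 0.89 -0.37  0.27]
 [ 0.25 -0.1  -0.96]] 354.7565007254838
```

>>> {"fn": "move_arm", "kwargs": {
  "plan": [
    [[3, -6, 0], [0, 0, -1.7], 0.3],
    [[6, -12, 0], [0, 0, -3.4], 0.3],
    [[9, -18, 0], [0, 0, -5.1], 0.3],
    [[12, -24, 0], [0, 0, -6.8], 0.3],
    [[14, -30, 0], [0, 0, -8.5], 0.3],
    [[17, -36, 0], [0, 0, -10.2], 0.3],
    [[20, -42, 0], [0, 0, -11.9], 0.3],
    [[22.5, -47, 0], [0, 0, -13.6], 0.3],
    [[25, -52, 0], [0, 0, -15.3], 0.3],
    [[27, -57, 0], [0, 0, -17], 0.3]
  ]
}}

```text
t: 2.35
position: [0.486, -0.0341, 0.2034]
eef_rot: [0.0, 0.885, 0.465, 0.001]
force: [1.0, 1.1, 0.4]
width: 0.0255
finger_force: 0.0
```

>>> {"fn": "move_arm", "kwargs": {
  "plan": [
    [[2.4, -4.5, 0], [0, 0, -1.4], 0.3],
    [[2.4, -4.5, 0], [0, 0, -1.4], 0.3],
    [[2.4, -4.5, 0], [0, 0, -1.4], 0.3],
    [[2.4, -4.5, 0], [0, 0, -1.4], 0.3]
  ]
}}

```text
t: 2.85
position: [0.5085, -0.0758, 0.2032]
eef_rot: [-0.0, 0.915, 0.403, -0.0]
force: [0.0, -0.6, 0.0]
width: 0.0254
finger_force: 0.0
```

```bash
python3 - <<'E'
from h import *
s=env.sense();print(s["t"],s["position"],s["eef_rot"],s["width"],s["force"])
snap("wrist","w1");
for n in ("tray_handle","logger"):print(n,[(q["pixel"],q["confidence"]) for q in search_frame(n,"wrist")[:2]])
E
```

```text
2.85 [ 0.50848752 -0.07582975  0.20324783] [-1.63101292e-04  9.15323967e-01  4.02718273e-01 -3.58805291e-05] 0.025432337305048888 [ 0.04403158 -0.60553833  0.04130508]
tray_handle [([357.8, 209.6], 0.81)]
logger [([432.3, 208.7], 0.63)]
```

View pics/w1.png

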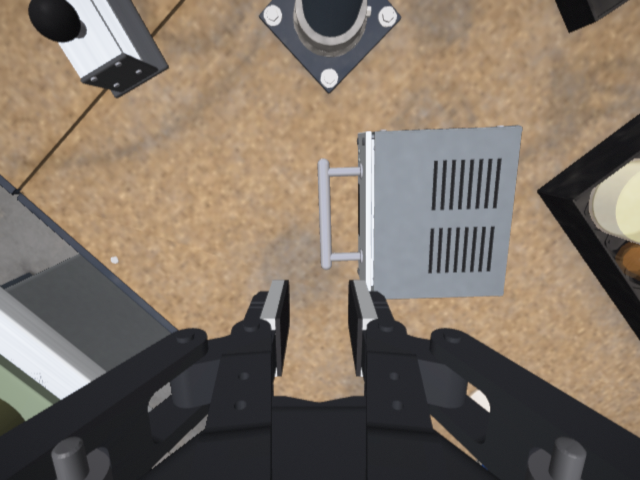

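Wrist view: bar handle runs from (324,160) to (326,268), and the panel and hood edge run from about (370,132) to (368,298).

```bash
python3 - <<'E'
from h import *
for z,A,B in ((.046,(324,160),(326,268)),(.073,(372,132),(371,297)),(.073,(521,126),(504,297))):
    a,b=ray("wrist",A,z),ray("wrist",B,z);d=a-b
    print("mid",((a+b)/2).round(4),np.linalg.norm(d).round(4),"yaw",np.degrees(np.arctan2(-d[0],d[1])).round(2))
s=env.sense();q=s["eef_rot"];print("psi",np.degrees(np.arctan2(q[2]**2-q[1]**2,2*q[1]*q[2])))
im=cv2.imread("pics/w1.png",0);
for r in (180,200,215,230,250): print(r,im[r,316:336].tolist())
E
```

```text
mid [ 0.5116 -0.0821  0.046 ] 0.1037 yaw -41.28
mid [ 0.5427 -0.107   0.073 ] 0.1459 yaw -40.64
mid [ 0.6336 -0.1874  0.073 ] 0.1507 yaw -39.79
psi -42.51253420246044
180 [159, 156, 152, 171, 187, 192, 190, 192, 190, 187, 182, 168, 145, 127, 162, 164, 162, 158, 155, 152]
200 [160, 156, 144, 156, 178, 191, 191, 190, 191, 189, 184, 177, 159, 134, 120, 142, 147, 149, 153, 157]
215 [158, 160, 157, 144, 167, 186, 192, 190, 192, 190, 187, 182, 168, 145, 125, 153, 162, 165, 165, 162]
230 [152, 153, 150, 141, 157, 178, 191, 191, 191, 192, 189, 185, 175, 154, 130, 133, 148, 150, 151, 153]
250 [145, 143, 140, 138, 136, 163, 182, 191, 190, 192, 190, 187, 180, 166, 142, 117, 131, 134, 138, 142]
```

>>> {"fn": "move_arm", "kwargs": {
  "plan": [
    [[0.3, -0.6, 0], [0, 0, 0.25], 0.32],
    [[0.3, -0.6, -5], [0, 0, 0.25], 0.32],
    [[0.3, -0.6, -9], [0, 0, 0.25], 0.32],
    [[0.3, -0.6, -12], [0, 0, 0.25], 0.32],
    [[0.3, -0.6, -14], [0, 0, 0.25], 0.32],
    [[0.3, -0.6, -15.5], [0, 0, 0.25], 0.32],
    [[0.3, -0.6, -16.3], [0, 0, 0.25], 0.32],
    [[0.3, -0.6, -16.3], [0, 0, 0.25], 0.32]
  ]
}}

```text
t: 4.0
position: [0.5121, -0.0831, 0.04]
eef_rot: [-0.0, 0.91, 0.414, -0.0]
force: [0.1, 0.3, -0.4]
width: 0.027
finger_force: 0.0
```

>>> {"fn": "move_arm", "kwargs": {
  "plan": [
    [[0, 0, 0], [0, 0, 0], 0.05],
    [[0, 0, 0], [0, 0, 0], 0.05],
    [[0, 0, 0], [0, 0, 0], 0.05],
    [[0, 0, 0], [0, 0, 0], 0.05]
  ],
  "force": 40
}}

```text
t: 4.5
position: [0.5122, -0.0831, 0.0404]
eef_rot: [0.0, 0.91, 0.414, 0.0]
force: [0.8, -0.4, 0.2]
width: 0.0043
finger_force: 0.0
```

```bash
python3 - <<'E'
from h import *
im=snap("wrist","w2")
b=snap("side","s2")[190:270,270:370]; a=snap("scene")[190:270,270:370]
o=np.hstack([cv2.resize(im,(480,360)),np.vstack([cv2.resize(x,(300,180),interpolation=cv2.INTER_CUBIC) for x in (b,a)])])
cv2.imwrite("pics/c2.png",o[:,:,::-1])
E
```

```text
(no output)
```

View pics/c2.png

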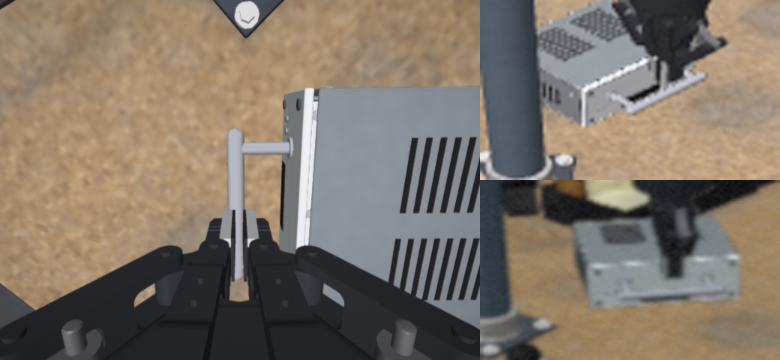

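In the composite view the bar, at (237,130–280), runs in line with the gap between the fingers. I can't tell yet whether it is between the pads or below them, so I'll zoom in at full resolution.

```bash
python3 - <<'E'
from h import *
s=env.sense();p=s["position"];print(p,s["width"],s["finger_force"])
w=cv2.imread("pics/w2.png");b=cv2.imread("pics/s2.png")
for d in(0.011,0,-.008):
    X=p-np.array([0,0,d]);print(d,proj("wrist",X),proj("side",X))
for y in (-.0535,.0535):
  h=np.array([.5116,-.0821,.046])+y*np.array([.656,.755,0]); print(proj("side",h),proj("wrist",h))
q=proj("side",p-np.array([0,0,.011]));cv2.circle(b,(int(q[0]),int(q[1])),0,(0,0,255),-1)
w=cv2.resize(w[270:400,250:390],(420,390),interpolation=cv2.INTER_CUBIC)
b=cv2.resize(b[195:260,295:357],(372,390),interpolation=cv2.INTER_NEAREST)
cv2.imwrite("pics/c3.png",np.hstack([w,b]))
E
```

```text
[ 0.51208568 -0.083031    0.04017565] 0.004265689515004984 0.0
0.011 [np.float64(318.5682560839995), np.float64(268.7035866846431)] [np.float64(331.83939840215334), np.float64(235.72088719471998)]
0 [np.float64(318.5804513173612), np.float64(276.30843845691334)] [np.float64(331.9321822781025), np.float64(232.92128160266515)]
-0.008 [np.float64(318.59025289521423), np.float64(282.42062544793447)] [np.float64(332.0003361597119), np.float64(230.86484683830457)]
[np.float64(345.05023465509737), np.float64(223.3252198602776)] [np.float64(317.13988884996456), np.float64(372.7587385149713)]
[np.float64(318.6589789175047), np.float64(240.3277771707188)] [np.float64(315.9990595281356), np.float64(170.74839059545855)]
```

View pics/c3.png

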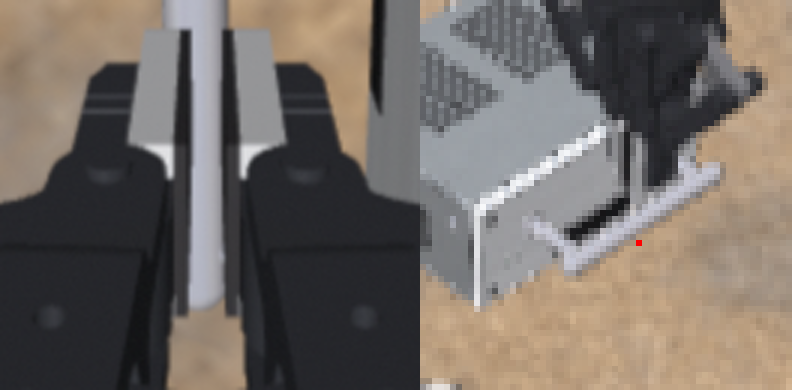

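The pads look to be hovering just above the bar: the bar isn't covered in the side view, and the fingers overlap it in the wrist view. I'll open, go 15 mm lower (still clear of the bench) and close again.

>>> {"fn": "move_arm", "kwargs": {
  "plan": [
    [[0, 0, 0], [0, 0, 0], 0.33],
    [[0, 0, 0], [0, 0, 0], 0.33],
    [[0, 0, 0], [0, 0, 0], 0.33],
    [[0, 0, -0.8], [0, 0, 0], 0.33],
    [[0, 0, -1.5], [0, 0, 0], 0.33],
    [[0, 0, -1.5], [0, 0, 0], 0.33]
  ]
}}

```text
t: 5.4
position: [0.5113, -0.0829, 0.0242]
eef_rot: [-0.001, 0.91, 0.414, -0.001]
force: [0.4, 0.6, 0.5]
width: 0.0283
finger_force: 0.0
```

>>> {"fn": "move_arm", "kwargs": {
  "plan": [
    [[0, 0, 0], [0, 0, 0], 0.05],
    [[0, 0, 0], [0, 0, 0], 0.05],
    [[0, 0, 0], [0, 0, 0], 0.05],
    [[0, 0, 0], [0, 0, 0], 0.05]
  ],
  "force": 40
}}

```text
t: 5.9
position: [0.5121, -0.0831, 0.0253]
eef_rot: [0.0, 0.91, 0.414, 0.0]
force: [-0.3, 0.1, -0.4]
width: 0.0045
finger_force: 0.0
```

```bash
python3 - <<'E'
from h import *
w=snap("wrist","w4");b=snap("side","s4")
w=cv2.resize(w[200:400,220:420],(390,390),interpolation=cv2.INTER_CUBIC)
b=cv2.resize(b[195:260,295:360],(390,390),interpolation=cv2.INTER_NEAREST)
cv2.imwrite("pics/c4.png",np.hstack([w,b])[:,:,::-1])
for n in ("tray_handle",):
  for c in ("wrist","side"): print(search_frame(n,c)[:2])
s=env.sense();print(s["position"],s["qpos"],s["width"])
R=np.array([s["position"]]);ax=np.array([.656,.755,0])
for k in (.011,-.005,-.015): print(k,[np.round(proj(c,s["position"]-np.array([0,0,k])+.011*ax),1).tolist() for c in ("wrist","side")])
E
```

```text
[{'pixel': [389.7, 224.1], 'confidence': 0.68}]
[{'pixel': [319.3, 229.9], 'confidence': 0.97}, {'pixel': [306.1, 218.6], 'confidence': 0.44}]
[ 0.51207274 -0.0830551   0.02518446] [-1.82916040e-01  4.15163153e-01  1.93190934e+00 -9.97307970e-05
  7.94357749e-01  5.34828871e-01] 0.004015484850182567
0.011 [[318.5, 249.4], [329.0, 241.2]]
-0.005 [[318.5, 259.3], [329.2, 237.2]]
-0.015 [[318.5, 266.4], [329.2, 234.7]]
```

View pics/c4.png

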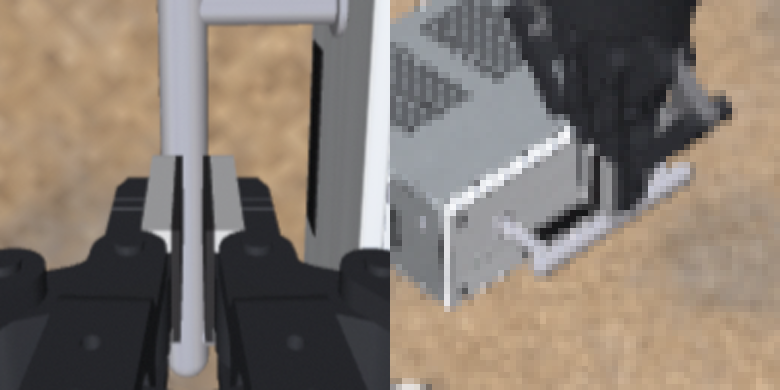

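Both views put the real fingertips about 27 mm behind where the stated geometry places them: the near pad tip shows at wrist row 280, not about 249, and the side view puts it at z≈0.052. I'll trust the pictures and go lower in small steps, watching the force.

>>> {"fn": "move_arm", "kwargs": {
  "plan": [
    [[0, 0, 0], [0, 0, 0], 0.33],
    [[0, 0, 0], [0, 0, 0], 0.33],
    [[0, 0, 0], [0, 0, 0], 0.33],
    [[0, 0, -0.4], [0, 0, 0], 0.33],
    [[0, 0, -0.8], [0, 0, 0], 0.33],
    [[0, 0, -1], [0, 0, 0], 0.33]
  ]
}}

```text
t: 6.85
position: [0.5118, -0.083, 0.0147]
eef_rot: [-0.0, 0.91, 0.414, -0.0]
force: [0.4, 0.1, 0.6]
width: 0.0283
finger_force: 0.0
```

>>> {"fn": "move_arm", "kwargs": {
  "plan": [
    [[0, 0, -0.3], [0, 0, 0], 0.33],
    [[0, 0, -0.6], [0, 0, 0], 0.33],
    [[0, 0, -0.9], [0, 0, 0], 0.33],
    [[0, 0, -1.1], [0, 0, 0], 0.33],
    [[0, 0, -1.1], [0, 0, 0], 0.33]
  ]
}}

```text
t: 7.48
position: [0.5121, -0.0831, 0.0041]
eef_rot: [0.0, 0.91, 0.414, 0.0]
force: [1.1, 0.7, -0.0]
width: 0.0282
finger_force: 0.1
```

>>> {"fn": "move_arm", "kwargs": {
  "plan": [
    [[0, 0, 0], [0, 0, 0], 0.05],
    [[0, 0, 0], [0, 0, 0], 0.05],
    [[0, 0, 0], [0, 0, 0], 0.05],
    [[0, 0, 0], [0, 0, 0], 0.05]
  ],
  "force": 40
}}

```text
t: 7.98
position: [0.5117, -0.0828, 0.0042]
eef_rot: [-0.0, 0.91, 0.414, -0.0]
force: [-2.0, 1.7, 3.0]
width: 0.0093
finger_force: 39.0
```

Gripped, but at 9.3 mm on an 11 mm bar, so only the upper half is held. I'll regrip 8 mm lower.

>>> {"fn": "move_arm", "kwargs": {
  "plan": [
    [[0, 0, 0], [0, 0, 0], 0.33],
    [[0, 0, 0], [0, 0, 0], 0.33],
    [[0, 0, -0.3], [0, 0, 0], 0.33],
    [[0, 0, -0.6], [0, 0, 0], 0.33],
    [[0, 0, -0.8], [0, 0, 0], 0.33],
    [[0, 0, -0.8], [0, 0, 0], 0.05],
    [[0, 0, -0.8], [0, 0, 0], 0.05],
    [[0, 0, -0.8], [0, 0, 0], 0.05],
    [[0, 0, -0.8], [0, 0, 0], 0.05],
    [[0, 0, -0.8], [0, 0, 0], 0.05]
  ],
  "force": 40
}}

```text
t: 9.22
position: [0.5131, -0.0829, -0.0003]
eef_rot: [0.001, 0.91, 0.414, 0.001]
force: [-6.5, 3.2, 28.5]
width: 0.01
finger_force: 39.2
```

>>> {"fn": "move_arm", "kwargs": {
  "plan": [
    [[0, 0, 0.4], [0, 0, 0], 0.05],
    [[0, 0, 0.4], [0, 0, 0], 0.05]
  ]
}}

```text
t: 9.48
position: [0.5128, -0.0828, -0.0]
eef_rot: [0.0, 0.91, 0.414, 0.001]
force: [2.9, 3.6, -1.3]
width: 0.0093
finger_force: 40.9
```

```bash
python3 - <<'E'
from h import *
s=env.sense();print(s["position"],s["force"],s["torque"],s["width"])
w=snap("wrist","w5");b=snap("side","s5")
w=cv2.resize(w[200:400,220:420],(390,390),interpolation=cv2.INTER_CUBIC)
b=cv2.resize(b[195:260,295:360],(390,390),interpolation=cv2.INTER_NEAREST)
cv2.imwrite("pics/c5.png",np.hstack([w,b])[:,:,::-1])
E
```

```text
[ 5.12828178e-01 -8.27660300e-02 -3.02545490e-05] [ 2.87044564  3.59446772 -1.33749477] [ 0.42126433 -0.46777282  0.10821691] 0.009288438504888648
```

View pics/c5.png

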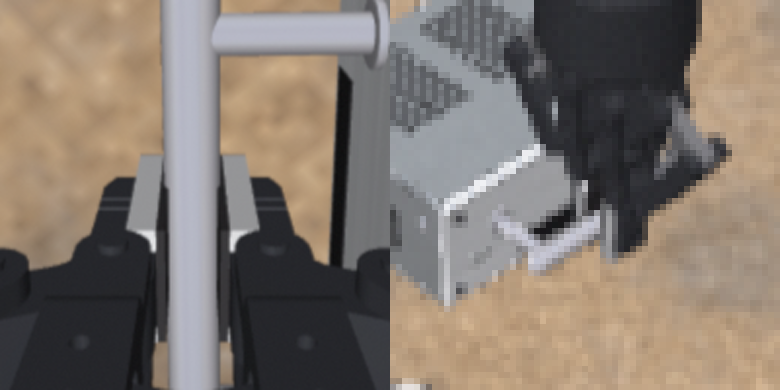

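Now the bar is properly between the pads: the side view shows the fingers reaching below it at about (331,238). Pulling.

>>> {"fn": "move_arm", "kwargs": {
  "plan": [
    [[-0.4, 0.33, 0], [0, 0, 0], 0.05],
    [[-0.9, 0.8, 0], [0, 0, 0], 0.05],
    [[-1.5, 1.3, 0], [0, 0, 0], 0.05],
    [[-2.1, 1.8, 0], [0, 0, 0], 0.05],
    [[-2.7, 2.35, 0], [0, 0, 0], 0.05],
    [[-3.3, 2.87, 0], [0, 0, 0], 0.05],
    [[-3.8, 3.3, 0], [0, 0, 0], 0.05],
    [[-4.2, 3.65, 0], [0, 0, 0], 0.05],
    [[-4.2, 3.65, 0], [0, 0, 0], 0.05]
  ]
}}

```text
t: 10.7
position: [0.4698, -0.046, -0.0]
eef_rot: [-0.0, 0.91, 0.414, 0.0]
force: [3.3, 4.3, -4.7]
width: 0.0097
finger_force: 40.5
```

>>> {"fn": "move_arm", "kwargs": {
  "plan": [
    [[-0.2, 0.18, 0], [0, 0, 0], 0.05],
    [[-0.4, 0.35, 0], [0, 0, 0], 0.05]
  ]
}}

```text
t: 10.95
position: [0.4663, -0.043, -0.0]
eef_rot: [0.0, 0.91, 0.414, 0.0]
force: [4.6, 0.5, -7.1]
width: 0.0095
finger_force: 40.3
```

>>> {"fn": "move_arm", "kwargs": {
  "plan": [
    [[-0.2, 0.18, 0], [0, 0, 0], 0.05],
    [[-0.4, 0.35, 0], [0, 0, 0], 0.05]
  ]
}}

```text
t: 11.2
position: [0.4623, -0.0395, -0.0]
eef_rot: [0.0, 0.91, 0.414, 0.0]
force: [4.6, 0.9, -8.1]
width: 0.0097
finger_force: 40.3
```

>>> {"fn": "move_arm", "kwargs": {
  "plan": [
    [[-0.15, 0.13, 0], [0, 0, 0], 0.05],
    [[-0.23, 0.2, 0], [0, 0, 0], 0.05]
  ]
}}

```text
t: 11.45
position: [0.4599, -0.0375, -0.0]
eef_rot: [0.0, 0.91, 0.414, 0.0]
force: [5.7, 0.7, -6.9]
width: 0.0092
finger_force: 40.3
```

>>> {"fn": "move_arm", "kwargs": {
  "plan": [
    [[-0.15, 0.13, 0], [0, 0, 0], 0.05],
    [[-0.15, 0.13, 0], [0, 0, 0], 0.05]
  ]
}}

```text
t: 11.7
position: [0.4598, -0.0374, 0.0]
eef_rot: [0.002, 0.91, 0.414, 0.001]
force: [6.7, -4.9, -11.6]
width: 0.0093
finger_force: 40.0
```

>>> {"fn": "move_arm", "kwargs": {
  "plan": [
    [[-0.15, 0.13, 0], [0, 0, 0], 0.05],
    [[-0.15, 0.13, 0], [0, 0, 0], 0.05]
  ]
}}

```text
t: 11.95
position: [0.4599, -0.0374, 0.0001]
eef_rot: [0.003, 0.91, 0.415, 0.002]
force: [10.5, -10.5, -15.1]
width: 0.0092
finger_force: 39.7
```

>>> {"fn": "move_arm", "kwargs": {
  "plan": [
    [[0.3, -0.26, 0], [0, 0, 0], 0.05],
    [[0.3, -0.26, 0], [0, 0, 0], 0.33],
    [[0.3, -0.26, 0], [0, 0, 0], 0.33],
    [[0.3, -0.26, 0], [0, 0, 0], 0.33],
    [[0.3, -0.26, 2], [0, 0, 0], 0.33],
    [[0.3, -0.26, 5], [0, 0, 0], 0.33],
    [[0.3, -0.26, 10], [0, 0, 0], 0.33],
    [[0.3, -0.26, 15], [0, 0, 0], 0.33],
    [[0.3, -0.26, 18], [0, 0, 0], 0.33],
    [[0.3, -0.26, 18], [0, 0, 0], 0.33]
  ]
}}

```text
t: 13.2
position: [0.4616, -0.038, 0.1826]
eef_rot: [0.002, 0.91, 0.414, 0.003]
force: [-0.8, 0.1, -0.3]
width: 0.0282
finger_force: 0.0
```

```bash
python3 - <<'E'
from h import *
s=env.sense();print(s["t"],s["position"],s["force"],s["width"])
a=snap("wrist","w6")
for n in ("aperture","tray_handle"):
  for r in search_frame(n,"wrist")[:2]: print(n,r,ray("wrist",r["pixel"],.0555 if n=="aperture" else .046))
print(proj("wrist",[.5347,-.0655,.0555]),proj("wrist",[.459,-.0367,.046]))
E
```

```text
13.2 [ 0.46155524 -0.03800343  0.18260933] [-0.82115972  0.07795783 -0.34987118] 0.02819029347429548
aperture {'pixel': [397.4, 211.3], 'confidence': 0.56} [ 0.51506715 -0.07483899  0.0555    ]
tray_handle {'pixel': [397.7, 212.1], 'confidence': 0.84} [ 0.51451809 -0.07809625  0.046     ]
[np.float64(410.16810852117345), np.float64(187.3335244418979)] [np.float64(318.1974433616466), np.float64(218.1911339526345)]
```

View pics/w6.png

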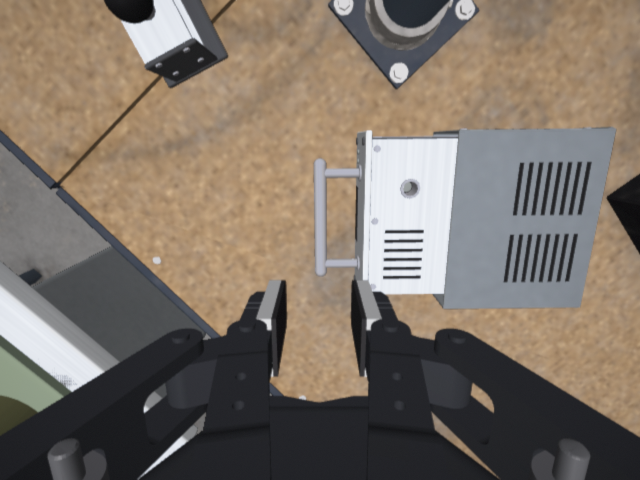

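The tray is out with the hood edge behind it, and the hole shows at (409.5,188), within 1 px of where the geometry puts it. Next, hover over the stylus.

>>> {"fn": "move_arm", "kwargs": {
  "plan": [
    [[0.5, 5, 1], [0, 0, 0.8], 0.45],
    [[1, 10, 2], [0, 0, 1.6], 0.45],
    [[1.5, 15, 2], [0, 0, 2.5], 0.45],
    [[2, 20, 2], [0, 0, 3.4], 0.45],
    [[2.5, 24.3, 2], [0, 0, 4.2], 0.45],
    [[2.5, 24.3, 2], [0, 0, 4.2], 0.45],
    [[2.5, 24.3, 2], [0, 0, 4.2], 0.45]
  ]
}}

```text
t: 14.22
position: [0.484, 0.2048, 0.1987]
eef_rot: [-0.0, 0.798, 0.602, -0.002]
force: [0.5, -0.8, 0.4]
width: 0.0387
finger_force: 0.0
```

```bash
python3 - <<'E'
from h import *
# hole refine from w6 uses old pose: skip
s=env.sense();q=s["eef_rot"];print(s["t"],s["position"],"psi",np.degrees(np.arctan2(q[2]**2-q[1]**2,2*q[1]*q[2])))
snap("wrist","w7")
for n,z in (("stylus",.11),("screwdriver",.1),("awl",.09),("tool_stand",.066)):
  for r in search_frame(n,"wrist")[:2]: print(n,np.round(r["pixel"]),round(r["confidence"],2),ray("wrist",r["pixel"],z).round(4))
print("pred",proj("wrist",[.487,.204,.121]),proj("wrist",[.487,.204,.072]))
E
```

```text
14.225 [0.48400617 0.2048212  0.19866526] psi -15.91941552881193
stylus [319. 224.] 0.82 [0.4863 0.2101 0.11  ]
stylus [454. 433.] 0.51 [ 0.5492 -0.0089  0.11  ]
screwdriver [317. 169.] 0.73 [0.4964 0.2484 0.1   ]
awl [320. 278.] 0.75 [0.4733 0.16   0.09  ]
tool_stand [321. 202.] 0.63 [0.4908 0.2186 0.066 ]
pred [np.float64(321.5791062856072), np.float64(235.25176117092172)] [np.float64(321.0937114006516), np.float64(220.22881646073458)]
```

View pics/w7.png

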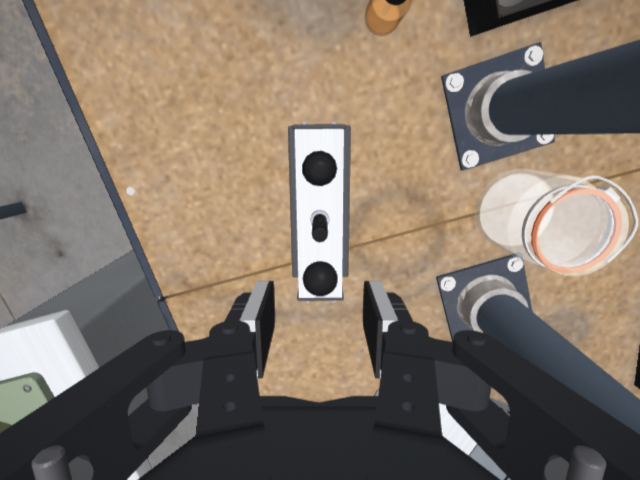

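Wrist view: stylus top at about (320,234) and collar at (320,220), which puts it at (0.486,0.205). The screwdriver is at (319,168) and the awl at (320,278). Descend and grip.

>>> {"fn": "move_arm", "kwargs": {
  "plan": [
    [[0.1, 0, -3], [0, 0, 0], 0.45],
    [[0.1, 0, -6], [0, 0, 0], 0.45],
    [[0.1, 0, -9], [0, 0, 0], 0.45],
    [[0.1, 0, -11.5], [0, 0, 0], 0.45],
    [[0.1, 0, -13], [0, 0, 0], 0.45],
    [[0.1, 0, -14], [0, 0, 0], 0.45],
    [[0.1, 0, -14], [0, 0, 0], 0.45]
  ]
}}

```text
t: 15.35
position: [0.4858, 0.2053, 0.06]
eef_rot: [-0.0, 0.798, 0.602, -0.0]
force: [-0.3, -0.3, 0.2]
width: 0.0382
finger_force: 0.0
```

>>> {"fn": "move_arm", "kwargs": {
  "plan": [
    [[0, 0, 0], [0, 0, 0], 0.05],
    [[0, 0, 0], [0, 0, 0], 0.05],
    [[0, 0, 0], [0, 0, 0], 0.05],
    [[0, 0, 0], [0, 0, 0], 0.05],
    [[0, 0, 0], [0, 0, 0], 0.05]
  ],
  "force": 60
}}

```text
t: 15.98
position: [0.4862, 0.2057, 0.0608]
eef_rot: [0.0, 0.798, 0.602, 0.001]
force: [0.6, -0.2, 6.7]
width: 0.0104
finger_force: 58.7
```

>>> {"fn": "move_arm", "kwargs": {
  "plan": [
    [[0, 0, 1.5], [0, 0, 0], 0.05],
    [[0, 0, 3], [0, 0, 0], 0.05],
    [[0, 0, 5.5], [0, 0, 0], 0.05],
    [[0, 0, 9], [0, 0, 0], 0.05],
    [[0, 0, 13], [0, 0, 0], 0.05],
    [[0, 0, 13], [0, 0, 0], 0.05]
  ]
}}

```text
t: 16.73
position: [0.4878, 0.2063, 0.1943]
eef_rot: [0.001, 0.798, 0.602, 0.004]
force: [0.5, 0.6, -0.4]
width: 0.0105
finger_force: 58.6
```

```bash
python3 - <<'E'
from h import *
s=env.sense();print(s["t"],s["position"],s["force"],s["width"]);snap("wrist","v1")
print([(np.round(r["pixel"]),r["confidence"]) for r in search_frame("stylus","wrist")[:2]])
E
```

```text
16.725 [0.48780688 0.2062506  0.19429858] [ 0.45800421  0.61533408 -0.43902697] 0.010459048600747112
[(array([321., 308.]), 0.78)]
```

>>> {"fn": "move_arm", "kwargs": {
  "plan": [
    [[0.7, -4, 0], [0, 0, -0.6], 0.05],
    [[1.5, -8, 0], [0, 0, -1.2], 0.05],
    [[2.2, -12, 0], [0, 0, -1.8], 0.05],
    [[3, -16, 0], [0, 0, -2.4], 0.05],
    [[3.7, -20, 0], [0, 0, -3], 0.05],
    [[4.4, -24, 0], [0, 0, -3.6], 0.05],
    [[4.9, -27.1, 0], [0, 0, -4.2], 0.05],
    [[4.9, -27.1, 0], [0, 0, -4.2], 0.05],
    [[4.9, -27.1, 0], [0, 0, -4.2], 0.05]
  ]
}}

```text
t: 17.95
position: [0.534, -0.065, 0.1891]
eef_rot: [-0.001, 0.91, 0.414, -0.001]
force: [-0.5, -0.5, -0.6]
width: 0.0105
finger_force: 58.7
```

```bash
python3 - <<'E'
from h import *
s=env.sense();print(s["t"],s["position"],s["eef_rot"],s["force"],s["width"]);snap("wrist","v2")
for n in("stylus","aperture"):print(n,[(np.round(r["pixel"]),r["confidence"]) for r in search_frame(n,"wrist")[:2]])
a,b=[cv2.imread(f"pics/{n}.png").astype(int) for n in("v1","v2")]
d=np.abs(a-b).sum(2)
ax=[proj("wrist",s["position"]-np.array([0,0,k])) for k in (.045,.03,0,-.015)];print(np.round(ax,1).tolist())
print("hole pred",proj("wrist",[.5347,-.0655,.0555]))
for r in range(200,300,4): print(r,"".join("#" if v<40 else "." for v in d[r,290:350]))
E
```

```text
17.95 [ 0.53397192 -0.06498539  0.18912525] [-8.75318352e-04  9.10339311e-01  4.13860806e-01 -8.98239077e-04] [-0.50477065 -0.46566814 -0.55695918] 0.010542686821745226
stylus [(array([318., 308.]), 0.69)]
aperture [(array([308., 223.]), 0.85)]
[[318.6, 250.3], [318.5, 258.0], [318.5, 277.0], [318.5, 288.9]]
hole pred [np.float64(319.60368481213857), np.float64(219.46686339697854)]
200 .###############################################............
204 .###############################################............
208 .################################......#########............
212 ..#########################.................####............
216 ..########################...................###............
220 ..########################....................##............
224 ..##########################................####............
228 ..##############################################............
232 ..##############################################............
236 ..##############################################............
240 ..##############################################............

[... 209 characters left out ...]
####...........####...............................
260 ...##########............####...............................
264 ...##########################.....###########..#............
268 ...##########......############.............................
272 ...########.......######..................######............
276 ...######......###....#############..............#..........
280 ..#####################################.################....
284 .########################################################...
288 ##########################################################..
292 ############################################################
296 ############################################################
```

```bash
python3 - <<'E'
from h import *
g=cv2.imread("pics/v2.png",0)
for r in list(range(204,284,3)): print(r," ".join(f"{v:3d}" for v in g[r,302:338:1]))
E
```

```text
204 238 241 242 240 240 241 241 240 242 242 242 241 240 240 241 240 239 238 239 243 243 244 243 242 240 240 242 243 241 241 240 240 241 239 236 236
207 239 241 241 241 241 241 241 241 242 243 243 241 240 240 240 240 239 238 239 242 243 242 242 241 239 239 242 243 241 241 241 240 240 239 237 236
210 238 241 242 241 241 242 241 241 242 243 242 241 240 240 240 239 236 221 197 191 196 195 193 191 190 192 194 193 203 226 238 240 240 238 236 236
213 239 241 241 241 241 241 241 240 241 243 242 241 240 240 235 200 187 186 178 174 169 168 167 167 165 165 164 155 158 183 192 203 224 237 236 236
216 239 241 241 241 241 241 241 240 242 243 243 242 240 236 205 192 178 100 105 160 166 165 165 164 164 162 161 148  91 105 167 190 198 234 236 236
219 239 241 242 242 241 242 241 241 241 243 243 242 241 237 216 196 182 107  99  98 109 130 137 135 131 127 104 108 116 122 161 191 195 222 234 236
222 239 241 242 242 241 242 241 241 241 243 243 242 241 240 236 201 188 176 146 125 128 132 136 138 139 137 133 134 148 172 186 192 223 236 236 236
225 239 240 241 242 241 242 241 240 241 243 243 242 241 241 241 
[... 2195 characters left out ...]
 139 139 141 144 150 156 165 169 166 159 152 146 141 136 132 130 137 175 219 236 240 240 238 238 236 235 236
273 239 235 226 186 143 136 151 171 183 185 187 188 191 194 195 194 195 196 196 194 191 192 193 192 191 183 155 129 124 159 215 225 225 223 222 224
276 234 188 135 146 173 189 192 191 189 183 169 158 152 142 103  92  76  78 101 126 147 154 163 189 196 197 194 188 174 144 115  95  68  70  71  74
279 158 103 114 121 138 187 184 154  96  44  25  26  26  27  25  27  25  26  26  26  26  24  26  34  71 132 175 189 183 130 117  96 106 177 185 186
282 116  50  33  37  65 118  54  23  22  23  26  28  30  34  32  30  33  33  30  31  29  28  26  26  23  23  36  84 132  57  34  35  59 117 149 153
```

```bash
python3 - <<'E'
from h import *
for i in range(3):
    s=env.sense();m=camera_model("wrist");g=cv2.cvtColor(snap("wrist"),cv2.COLOR_RGB2GRAY)
    roi=(g[200:240,295:350]<215).astype(np.uint8)
    n,l,st,c=cv2.connectedComponentsWithStats(roi);k=[j for j in range(1,n) if 100<st[j,4]<600]
    for j in k:
        px=c[j]+[295,200];h=ray("wrist",px,.0555);d=h-s["position"]
        a=np.radians(-41);print(px.round(1),st[j].tolist(),"hole",h.round(4),"pos",s["position"].round(4),"d",d.round(4),"quat",s["eef_rot"].round(4))
    t=proj("wrist",s["position"]-np.array([0,0,.045]));print("axis tip",np.round(t,1))
E
```

```text
[324.9 218.3] [21, 10, 19, 18, 272] hole [ 0.539  -0.0679  0.0555] pos [ 0.5345 -0.0645  0.1899] d [ 0.0046 -0.0033 -0.1344] quat [-3.000e-04  9.101e-01  4.144e-01 -2.000e-04]
axis tip [318.5 249.7]
[324.8 218.3] [21, 10, 19, 18, 272] hole [ 0.5391 -0.0679  0.0555] pos [ 0.5345 -0.0646  0.19  ] d [ 0.0046 -0.0033 -0.1345] quat [-1.000e-04  9.101e-01  4.144e-01 -1.000e-04]
axis tip [318.4 249.7]
[324.6 218.1] [20, 10, 20, 18, 270] hole [ 0.5391 -0.0678  0.0555] pos [ 0.5346 -0.0647  0.1901] d [ 0.0045 -0.0031 -0.1346] quat [-0.      0.9101  0.4144 -0.    ]
axis tip [318.4 249.6]
```

>>> {"fn": "move_arm", "kwargs": {
  "plan": [
    [[0.45, -0.32, -2], [0, 0, 0], 0.05],
    [[0.45, -0.32, -4], [0, 0, 0], 0.05],
    [[0.45, -0.32, -5.5], [0, 0, 0], 0.05],
    [[0.45, -0.32, -6.5], [0, 0, 0], 0.05],
    [[0.45, -0.32, -6.5], [0, 0, 0], 0.05],
    [[0.45, -0.32, -6.5], [0, 0, 0], 0.05],
    [[0.45, -0.32, -6.5], [0, 0, 0], 0.05]
  ]
}}

```text
t: 19.12
position: [0.5398, -0.0688, 0.1258]
eef_rot: [0.0, 0.91, 0.414, 0.001]
force: [0.6, 0.5, -0.9]
width: 0.0101
finger_force: 58.7
```

```bash
python3 - <<'E'
from h import *
s=env.sense();g=cv2.cvtColor(snap("wrist","v3"),cv2.COLOR_RGB2GRAY)
print(s["position"],s["eef_rot"].round(4))
roi=(g[185:275,285:355]<215).astype(np.uint8)
n,l,st,c=cv2.connectedComponentsWithStats(roi)
for j in range(1,n):
    if st[j,4]>100: px=c[j]+[285,185];print(px,st[j].tolist(),ray("wrist",px,.0555).round(4))
print("axis",[np.round(proj("wrist",s["position"]-np.array([0,0,k])),1).tolist() for k in (.045,.0672)])
for r in range(190,272,4): print(r," ".join(f"{v:3d}" for v in g[r,300:346:2]))
E
```

```text
[ 0.53975815 -0.06881247  0.12581886] [4.000e-04 9.104e-01 4.137e-01 6.000e-04]
[317.34045394 249.90387183] [19, 42, 29, 48, 749] [ 0.5337 -0.0744  0.0555]
axis [[318.6, 249.7], [318.5, 240.1]]
190 240 239 241 239 237 240 244 243 241 240 243 242 241 240 241 237 238 240 243 240 238 238 237
194 240 239 240 239 238 241 244 243 241 240 243 242 241 240 240 237 238 241 244 240 238 238 238
198 240 239 241 239 237 240 244 243 242 240 243 242 241 240 241 237 238 241 244 240 239 238 237
202 240 239 240 239 238 240 244 244 242 240 243 242 240 240 240 237 238 241 244 240 239 238 237
206 241 239 240 239 238 240 244 244 242 240 243 242 241 240 241 236 238 241 244 240 238 238 238
210 241 240 240 240 238 240 244 244 242 240 243 242 241 240 241 236 238 241 244 240 238 238 238
214 242 240 240 240 238 239 244 244 242 240 243 242 241 240 241 236 237 241 244 240 239 238 238
218 243 240 241 240 238 238 244 244 242 239 243 242 241 240 241 236 238 241 244 239 238 238 239
222 243 240 240 240 238 238 244 244 243 239 243 242 241 240 240 236 238 241 244 239 238 238 238
226 243 241 241 240 238 238 243 243 233 23
[... 409 characters left out ...]
 238 242 244 239 238 238 240
246 244 241 241 241 220 189 171 153 150 155 161 188 187 226 240 235 238 242 244 239 238 237 240
250 244 242 241 241 240 238 242 228 143 139 139 223 241 240 240 236 238 242 244 239 238 237 239
254 244 243 241 241 240 239 243 210 132 139 126 163 241 241 240 235 238 241 244 239 238 237 240
258 244 242 241 241 240 238 242 198 132 138 127 145 241 241 240 236 237 242 243 239 238 237 240
262 244 243 241 241 240 239 242 183 133 139 128 146 241 241 240 236 238 242 244 239 238 237 240
266 243 243 242 241 240 238 241 160 133 136 128 130 239 241 239 235 238 242 244 239 239 237 240
270 243 243 242 241 214 144 140 145 156 168 159 146 136 131 178 233 238 242 244 239 238 237 240
```

The hole centre at (317,238) lines up with the stylus axis at (318.5,239) to within about 1 mm. Descend into the bore.

>>> {"fn": "move_arm", "kwargs": {
  "plan": [
    [[0, 0, -0.6], [0, 0, 0], 0.05],
    [[0, 0, -1.2], [0, 0, 0], 0.05],
    [[0, 0, -1.8], [0, 0, 0], 0.05],
    [[0, 0, -2.3], [0, 0, 0], 0.05],
    [[0, 0, -2.7], [0, 0, 0], 0.05],
    [[0, 0, -3.1], [0, 0, 0], 0.05],
    [[0, 0, -3.4], [0, 0, 0], 0.05],
    [[0, 0, -3.4], [0, 0, 0], 0.05]
  ]
}}

```text
t: 20.18
position: [0.5391, -0.0687, 0.0909]
eef_rot: [-0.0, 0.91, 0.414, -0.0]
force: [-0.2, 0.7, -1.8]
width: 0.0101
finger_force: 58.7
```

>>> {"fn": "move_arm", "kwargs": {
  "plan": [
    [[0, 0, -0.2], [0, 0, 0], 0.05],
    [[0, 0, -0.4], [0, 0, 0], 0.05],
    [[0, 0, -0.4], [0, 0, 0], 0.05]
  ]
}}

```text
t: 20.55
position: [0.5391, -0.0687, 0.087]
eef_rot: [-0.0, 0.91, 0.414, -0.0]
force: [0.2, 0.2, -0.8]
width: 0.0104
finger_force: 58.7
```

>>> {"fn": "move_arm", "kwargs": {
  "plan": [
    [[0, 0, -0.2], [0, 0, 0], 0.05],
    [[0, 0, -0.2], [0, 0, 0], 0.05],
    [[0, 0, -0.2], [0, 0, 0], 0.05]
  ]
}}

```text
t: 20.92
position: [0.5394, -0.0688, 0.0852]
eef_rot: [0.0, 0.91, 0.414, 0.0]
force: [0.1, 0.2, 0.5]
width: 0.0102
finger_force: 58.7
```

>>> {"fn": "move_arm", "kwargs": {
  "plan": [
    [[0, 0, -0.15], [0, 0, 0], 0.05],
    [[0, 0, -0.15], [0, 0, 0], 0.05],
    [[0, 0, -0.15], [0, 0, 0], 0.05]
  ]
}}

```text
t: 21.3
position: [0.5395, -0.0688, 0.0839]
eef_rot: [0.0, 0.91, 0.414, 0.0]
force: [0.1, 0.4, 3.3]
width: 0.0105
finger_force: 58.7
```

>>> {"fn": "move_arm", "kwargs": {
  "plan": [
    [[0, 0, -0.15], [0, 0, 0], 0.05],
    [[0, 0, -0.15], [0, 0, 0], 0.05],
    [[0, 0, -0.15], [0, 0, 0], 0.05]
  ]
}}

```text
t: 21.68
position: [0.5395, -0.0688, 0.0823]
eef_rot: [0.0, 0.91, 0.414, 0.0]
force: [-1.1, -1.0, 3.8]
width: 0.0101
finger_force: 58.8
```

>>> {"fn": "move_arm", "kwargs": {
  "plan": [
    [[0, 0, -0.1], [0, 0, 0], 0.05],
    [[0, 0, -0.1], [0, 0, 0], 0.05],
    [[0, 0, -0.1], [0, 0, 0], 0.05]
  ]
}}

```text
t: 22.05
position: [0.5394, -0.0688, 0.0813]
eef_rot: [0.0, 0.91, 0.414, 0.0]
force: [-1.1, 1.0, 4.6]
width: 0.0105
finger_force: 58.8
```

>>> {"fn": "move_arm", "kwargs": {
  "plan": [
    [[0, 0, -0.1], [0, 0, 0], 0.05],
    [[0, 0, -0.1], [0, 0, 0], 0.05],
    [[0, 0, -0.1], [0, 0, 0], 0.05]
  ]
}}

```text
t: 22.42
position: [0.5395, -0.0688, 0.0805]
eef_rot: [0.0, 0.91, 0.414, 0.0]
force: [-1.1, 0.6, 6.5]
width: 0.0105
finger_force: 59.4
```

>>> {"fn": "move_arm", "kwargs": {
  "plan": [
    [[0, 0, -0.1], [0, 0, 0], 0.05],
    [[0, 0, -0.1], [0, 0, 0], 0.05],
    [[0, 0, -0.1], [0, 0, 0], 0.05]
  ]
}}

```text
t: 22.8
position: [0.5397, -0.0688, 0.0802]
eef_rot: [0.0, 0.91, 0.414, 0.001]
force: [-1.3, 1.0, 10.4]
width: 0.0103
finger_force: 59.9
```

>>> {"fn": "move_arm", "kwargs": {
  "plan": [
    [[0, 0, -0.07], [0, 0, 0], 0.05],
    [[0, 0, -0.07], [0, 0, 0], 0.05],
    [[0, 0, -0.07], [0, 0, 0], 0.05],
    [[0, 0, -0.07], [0, 0, 0], 0.05],
    [[0, 0, -0.07], [0, 0, 0], 0.05]
  ]
}}

```text
t: 23.42
position: [0.5399, -0.0687, 0.0801]
eef_rot: [0.001, 0.91, 0.414, 0.001]
force: [-2.2, 0.6, 13.2]
width: 0.0104
finger_force: 60.2
```

```bash
python3 - <<'E'
from h import *
s=env.sense();print(s["position"],s["force"],s["width"]);print(job.hand_in())
E
```

```text
[ 0.53989904 -0.06872699  0.08007207] [-2.18595421  0.56050965 13.20780217] 0.01037240266554171
the job is handed in; nothing more can be done
None
```

I handed the job in with the tray pulled out to its stop and the stylus, still in the gripper, holding the button at its solid stop with about 13 N; the hand-in gave no verdict.

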